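# Open the lathe's dust port

### The arm

A 6-joint arm with a two-finger parallel gripper is mounted at the origin on the work surface. World frame = base frame: x ahead of the robot, y to its left, z up, the work surface at z = 0. Lengths are in m, angles in rad, forces in N, time in s.
With the tool pointing down it reaches from about 0.375 to 0.9 m from the base axis. Payload 3.1 kg.
Tool frame: the origin (TCP) lies midway between the tips of the shut fingers; the grasp point (between the pads) lies robot.grip_depth behind it (robot.grip_depth is the distance from the TCP to the grasp point, in m); z points along the fingers, y is the line along which they close (so a half turn about z gives the same grasp; the last joint's range is limited). The gripper opens to 87 mm and grips with 3 to 60 N. Pads are 19 mm wide; open, the fingers measure 117 mm over their backs; the gripper's body (75 mm by 190 mm) begins 51 mm behind the grasp point.
Start: joints at [-1.51, 0.527, 1.433, -0, 1.181, -0.178], TCP at [0.148, -0.607, 0.223] pointing down, gripper open.
Joint ranges: [-3.08, 3.08], [-0.75, 2.2], [0.22, 2.44], [-1.43, 4.57], [0, 2.65], [-2.85, 2.85]. Speed limits (rad/s): [2.79, 2.79, 3.14, 3.14, 3.14, 3.14].

### API

Orientations are given as a unit quaternion [x, y, z, w].
In Python, from rig import robot, monitor, camera, hand_in gives the robot as it stands (robot), with the cameras as plain functions, the readings (monitor) and the job as plain functions.
- The arm moves only by the tool nudge_tcp, called after "Call:" as name([rows], argument=value, ...), one row to a line, values as JSON. Schema: {"type":"object","properties":{"offsets":{"type":"array","items":{"type":"object","properties":{"pos":{"type":"array","items":{"type":"number"},"minItems":3,"maxItems":3},"yaw":{"type":"number"}},"additionalProperties":false},"minItems":1,"maxItems":20},"finger_gap":{"type":"number"},"squeeze":{"type":"number"},"only":{"type":"string"},"quiet":{"type":"boolean"},"lines":{"type":"string"}},"required":["offsets"],"additionalProperties":false}. offsets is a list of rows, 1 to 20 of them, each an object with the fields pos (a list: dx, dy, dz in shares of 0.5 m (1.0 is 0.5 m)), yaw (a turn about the tool's z in fractions of the full range, 1 being 2 rad); a field left out counts as zero; each row shifts and turns the commanded pose from where the row before left it, along the tool's axes as they then stand; what a row does not reach is not made up. A row lasts 1/12 s, in which the tool goes at most 0.0417 m and 0.125 rad, less where a joint would pass 70% of its speed; a pose out of reach is approached as far as the arm can. finger_gap is the finger opening in m, set as the call begins (left out keeps the last). The fingers move at their own pace and stop on an object; squeeze is the grip in N (left out, the last holds). Time passes only in rows, so rows that do not move let the fingers close. The tool returns the time, the measured TCP pose, the force, the opening and the grip force at its end. only (a regular expression) keeps the lines of the reply that match it, lines (a string "A,B") keeps lines A to B, and quiet returns only ok. Input that does not fit is refused with a message, and nothing moves.
- monitor.get_obs(): the state, without advancing time (a new reading comes with each control period).
- camera(name): name is "scene" or "top" or "wrist"; returns a dict with "img" (384x512x3 uint8, red, green, blue), "fx", "fy", "cx", "cy" (pixels), "k1" (the pictures are not rectified: a ray, as slopes to the right and down, at radius r is drawn at 1 + k1 r^2 times it, then the intrinsics apply), "xyz" and "attitude" of the camera in the world. Camera axes: x right, y down, z forward; pixel columns grow to the right and rows downward; lengths in m; the calibration is good to about 2 mm. A picture is of the moment at which its call begins. There is no depth.
- hand_in(): hands the job in; it is judged then, once.
The state is a dict: "time": time; "q": joint angles; "joint_velocities": joint speeds; "joint_torque": joint torques, N m; "position": TCP position; "tool_rot": TCP orientation; "ft_force": force on the tool from outside, world axes, zero at the start; "moment": the same for the moment, N m; "grip_width": finger opening in m; "grip_force": force on a finger pad.
Only numpy, scipy, OpenCV 4.12 (cv2) and the standard library are available. Lean on these libraries where they do the work, as an engineer would, in place of code of your own. Each camera call takes 0.05 s, during which the arm holds its last target. There are 200 camera calls.

### The job

Open the dust port with the blue cover, ready for turning: swing the blue cover aside on its pin, counter-clockwise seen from above, until the round mouth under it is completely clear, and leave it there. Leave the red cover on the other dust box as it is.

Things in the scene. Friction and masses are not known exactly. Their poses are not given: they have to be found in the camera images.
- blue_cover (a joint): Angle (rad) of the blue steel cover, a flat disc 72 mm across, 5 mm thick, on an arm, turning on one upright pin over a round mouth 54 mm across, 62 mm from the pin. 0 = covered, grows counter-clockwise seen from above, stops at 0 and 1.7. Starts at 0 to 0.2; mouth completely clear from 1.07. Friction (about 2 N at the knob) holds it where it is left.
- blue_knob (a point): Centre of the top of the blue cover's knob: a fixed upright blue round post, 16 mm in diameter, 40 mm high, standing on the cover 85 mm from the pin, beyond the mouth's centre. Its top is 106 mm above the bench, the cover's upper face 66 mm.
- blue_pin (a point): The blue cover's pin, on its upright axis, at the cover's upper face (66 mm above the bench); its brass head, 16 mm across, stands 7 mm higher. It is on a dark steel dust box, 140 x 130 x 60 mm high, fixed to the bench. From here the closed cover points along -x, within 25 degrees; open, it overhangs the box's side over free bench.
- red_knob (a point): Centre of the top of the red knob on the red cover of a second dust box, alike in all but colour, which stands beside the first, to its left or right. It is to be left alone.

How it is judged:
At the end, for the whole second after the job is handed in: The blue cover is swung aside to more than 1.05 rad (60 degrees), so that the mouth is completely clear, and is at rest; the red cover's knob is within 15 mm of where it started (value of joint blue_cover above 1.05 rad and velocity of joint blue_cover between -0.05 and 0.05 rad/s and distance of red_knob from where it was at the start of the episode below 0.015 m); the robot touches nothing.
It fails at once if the red cover was moved (its knob more than 15 mm) (distance of red_knob from where it was at the start of the episode above 0.015 m).
It also fails if it takes over 32 s, if anything falls off the work surface, if the arm or the gripper's body presses on something with over 40 N, if the wrist force passes 120 N, or if a joint passes its speed limit or range.

## Working session

There is one attempt and no reset: what is moved stays moved. The work goes in short steps, Python scripts to look and compute and a tool call to move; the robot and the scene stay as the last step left them, time stands still between calls to the robot, and variables do not carry over. Pictures are saved under pics/ and viewed, at most 10 in all, crops included, and the job is handed in when it is done.

```bash
ls; mkdir -p pics; python3 - <<'E'
from rig import robot, monitor, camera, hand_in
import cv2,numpy as np
a=[]
for n in("top","scene"):
    c=camera(n); cv2.imwrite(f"pics/{n}0.png",c["img"][...,::-1]); np.save(f"pics/{n}0.npy",c,allow_pickle=True)
    print(n,{k:v for k,v in c.items() if k!="img"})
    a.append(c["img"][...,::-1])
o=monitor.get_obs();print(o["position"],o["tool_rot"],o["time"],robot.grip_depth)
E
```

```text
pics
rig.py
top {'fx': 377.1064856234267, 'fy': 377.1064856234267, 'cx': 255.36286859765113, 'cy': 196.29228009715825, 'k1': -0.02802197203544758, 'xyz': array([0.43333444, 0.00623328, 0.74860624]), 'attitude': array([ 0.70853175, -0.70222119,  0.06356776, -0.02876269])}
scene {'fx': 392.6388439181789, 'fy': 392.6388439181789, 'cx': 259.88437569252915, 'cy': 190.51544891140568, 'k1': 0.03931296060761, 'xyz': array([ 0.86576871, -0.61912796,  0.677105  ]), 'attitude': array([ 0.86029385,  0.23829342, -0.11474329, -0.43582647])}
[ 0.14843143 -0.60644313  0.22169138] [ 9.92822169e-01  1.19596107e-01  5.37930364e-05 -9.53086358e-04] 0.1 0.0187
```

View pics/top0.png

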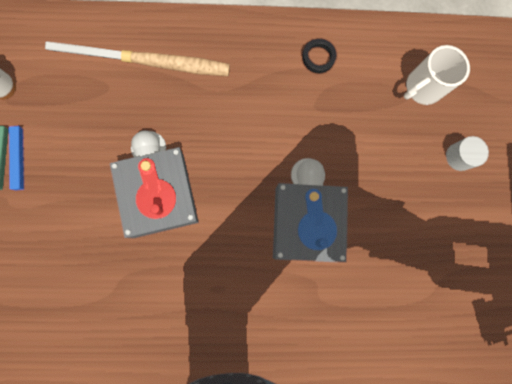

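View pics/scene0.png

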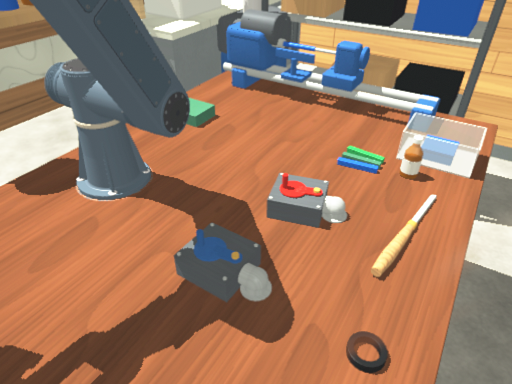

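The top view shows the red box at about (155,190). The blue box is at about (312,222), with its pin at (314,196) and its knob near (320,243). The cover opens to the right (-y), away from red. I'll enlarge both views to pick the knob top.

```bash
python3 - <<'E'
import cv2,numpy as np
t=cv2.imread("pics/top0.png")[170:275,262:362]; s=cv2.imread("pics/scene0.png")[215:305,165:275]
f=lambda i:cv2.convertScaleAbs(cv2.resize(i,(400,400*i.shape[0]//i.shape[1]),interpolation=cv2.INTER_CUBIC),alpha=2)
t,s=f(t),f(s); s=cv2.copyMakeBorder(s,0,t.shape[0]-s.shape[0],0,0,cv2.BORDER_CONSTANT)
cv2.imwrite("pics/crop0.png",np.hstack([t,s]))
E
```

```text
(no output)
```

View pics/crop0.png

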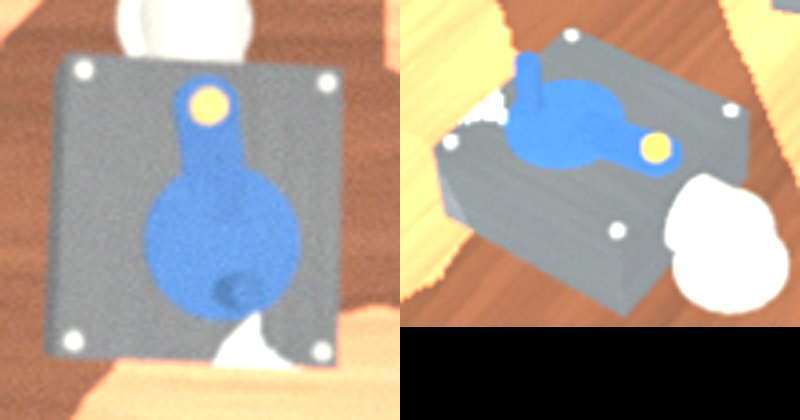

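The crop shows the brass pin head at top (314.2,196.5) and scene (235.1,255.7). The knob top is at about top (322,243) and scene (200.2,231). Next I triangulate both.

```bash
cat > h.py <<'E'
import numpy as np
from scipy.spatial.transform import Rotation as R
import cv2
def ray(c,u,v):
    K=np.array([[c["fx"],0,c["cx"]],[0,c["fy"],c["cy"]],[0,0,1.]])
    p=cv2.undistortPoints(np.array([[[u,v]]],float),K,np.array([c["k1"],0,0,0.])).ravel()
    d=R.from_quat(c["attitude"]).apply([p[0],p[1],1]); return c["xyz"],d/np.linalg.norm(d)
def plane(c,u,v,z):
    o,d=ray(c,u,v); return o+d*(z-o[2])/d[2]
def tri(*rs):
    A=sum(np.eye(3)-np.outer(d,d) for o,d in rs); b=sum((np.eye(3)-np.outer(d,d))@o for o,d in rs)
    x=np.linalg.solve(A,b); return x,[np.linalg.norm(np.cross(x-o,d)) for o,d in rs]
E
python3 - <<'E'
from h import *
np.set_printoptions(precision=4,suppress=True)
t=np.load("pics/top0.npy",allow_pickle=True).item();s=np.load("pics/scene0.npy",allow_pickle=True).item()
for n,a,b,z in(("pin",(314.2,196.5),(235.1,255.7),.073),("knob",(322,243),(200.2,231),.106)):
    print(n,tri(ray(t,*a),ray(s,*b)),plane(t,*a,z),plane(s,*b,z))
for n,p,z in (("redbox l",(315-202,165),.06),("redbox r",(195,218),.06),("bluebox tr",(343.7,190.7),.06),("br",(342.5,258),.06),("tl",(283,187),.06),("disc",(317.5,230),.066)): print(n,plane(t,*p,z))
from rig import robot, monitor, camera, hand_in
o=monitor.get_obs();print(R.from_quat(o["tool_rot"]).as_matrix(),o["position"],o["q"])
E
```

```text
pin (array([ 0.5242, -0.1351,  0.0684]), [np.float64(0.00041080201681819336), np.float64(0.0004108020168183195)]) [ 0.5233 -0.1343  0.073 ] [ 0.5272 -0.1385  0.073 ]
knob (array([ 0.439 , -0.1404,  0.1029]), [np.float64(0.000233155492361076), np.float64(0.00023315549236103364)]) [ 0.4388 -0.1398  0.106 ] [ 0.4415 -0.1428  0.106 ]
redbox l [0.5788 0.2346 0.06  ]
redbox r [0.4829 0.0821 0.06  ]
bluebox tr [ 0.5366 -0.1931  0.06  ]
br [ 0.4121 -0.1878  0.06  ]
tl [ 0.5421 -0.0788  0.06  ]
disc [ 0.4627 -0.141   0.066 ]
[[ 0.9714  0.2375 -0.0001]
 [ 0.2375 -0.9714  0.0019]
 [ 0.0003 -0.0019 -1.    ]] [ 0.1484 -0.6064  0.2217] [-1.5095  0.5283  1.4338 -0.      1.1814 -0.1785]
```

The rows are not in the units I measure in: shifts go in shares of 0.5 m and turns go in shares of 2 rad. I convert before sending: 0.028 m is 0.056, -0.027 m is -0.054, 0.1 rad is 0.05.

Call:
nudge_tcp([
  {"pos":[0.04,-0.04,0]},
  {"pos":[0.056,-0.054,0]},
  {"pos":[0.056,-0.054,0]},
  {"pos":[0.056,-0.054,0]},
  {"pos":[0.056,-0.054,0]},
  {"pos":[0.056,-0.054,0]},
  {"pos":[0.056,-0.054,0]},
  {"pos":[0.056,-0.054,0]},
  {"pos":[0.056,-0.054,0]},
  {"pos":[0.056,-0.054,0]},
  {"pos":[0.056,-0.054,0]},
  {"pos":[0.056,-0.054,0]},
  {"pos":[0.056,-0.054,0]},
  {"pos":[0.056,-0.054,0]},
  {"pos":[0.02,-0.026,0]},
  {"yaw":0.05},
  {"yaw":0.05},
  {},
  {},
], finger_gap=0.036, squeeze=10)

```text
time: 1.68
position: [0.4398, -0.1403, 0.2223]
tool_rot: [1.0, 0.021, -0.0, -0.0]
ft_force: [-0.4, 0.9, 1.1]
grip_width: 0.0361
grip_force: 0.0
```

```bash
python3 - <<'E'
from rig import robot, monitor, camera, hand_in
from h import *
np.set_printoptions(precision=4,suppress=True)
c=camera("wrist");np.save("pics/w0.npy",c,allow_pickle=True);cv2.imwrite("pics/w0.png",c["img"][...,::-1])
o=monitor.get_obs();M=R.from_quat(o["tool_rot"]).as_matrix();print(M,o["position"],o["grip_width"],M.T@(np.array([.4393,-.1402,.082])-o["position"]))
E
```

```text
[[ 0.9991  0.042  -0.0004]
 [ 0.042  -0.9991  0.0002]
 [-0.0004 -0.0003 -1.    ]] [ 0.4398 -0.1405  0.2224] 0.035665008411829006 [-0.0004 -0.0003  0.1404]
```

View pics/w0.png

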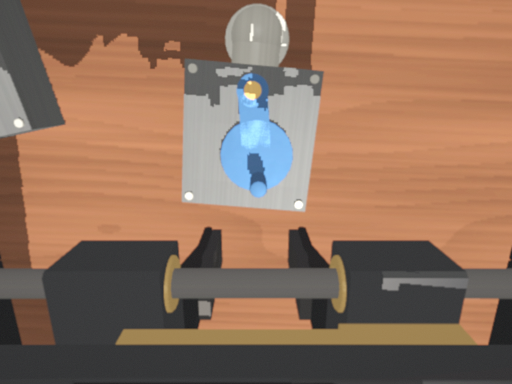

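The wrist view shows the knob top at (258,188) and the pin head at (253,90), with the fingers centred at about x=256. I'll cross-check the position with these rays.

```bash
python3 - <<'E'
from h import *
np.set_printoptions(precision=4,suppress=True)
w,t,s=[np.load(f"pics/{n}.npy",allow_pickle=True).item() for n in("w0","top0","scene0")]
print(plane(w,253,90,.073),plane(w,258,188,.106))
print(tri(ray(w,258,188),ray(t,322,243),ray(s,200.2,231)),tri(ray(w,253,90),ray(t,314.2,196.5),ray(s,235.1,255.7)))
E
```

```text
[ 0.5223 -0.1353  0.073 ] [ 0.439  -0.1433  0.106 ]
(array([ 0.439 , -0.1415,  0.1036]), [np.float64(0.001955043888934492), np.float64(0.0011442092803819613), np.float64(0.0010559000035111458)]) (array([ 0.5236, -0.1351,  0.0681]), [np.float64(0.0012068495793291234), np.float64(0.00046738800373064557), np.float64(0.0009630563844594025)])
```

To row units: 0.035 m is 0.07, 0.03 m is 0.06.

Call:
nudge_tcp([
  {"pos":[0,0.003,0.06]},
  {"pos":[0,0,0.07]},
  {"pos":[0,0,0.07]},
  {"pos":[0,0,0.05]},
  {"pos":[0,0,0.03]},
  {},
  {},
])

```text
time: 2.32
position: [0.4396, -0.1422, 0.082]
tool_rot: [1.0, 0.02, -0.001, -0.001]
ft_force: [0.9, 1.4, 1.1]
grip_width: 0.0362
grip_force: 0.0
```

To row units: 0.0056 m is 0.0112, 0.0002 m is 0.0004, -0.066 rad is -0.033.

Call:
nudge_tcp([
  {"pos":[0.0004,0.0112,0],"yaw":-0.033},
  {"pos":[0.0004,0.0112,0],"yaw":-0.033},
  {"pos":[0.0004,0.0112,0],"yaw":-0.033},
  {"pos":[0.0004,0.0112,0],"yaw":-0.033},
  {"pos":[0.0004,0.0112,0],"yaw":-0.033},
  {"pos":[0.0004,0.0112,0],"yaw":-0.033},
  {"pos":[0.0004,0.0112,0],"yaw":-0.033},
  {"pos":[0.0004,0.0112,0],"yaw":-0.033},
  {"pos":[0.0004,0.0112,0],"yaw":-0.033},
  {"pos":[0.0004,0.0112,0],"yaw":-0.033},
])

```text
time: 3.15
position: [0.4605, -0.1935, 0.0843]
tool_rot: [0.939, 0.344, 0.001, 0.0]
ft_force: [-0.4, 2.3, -0.7]
grip_width: 0.0358
grip_force: 0.8
```

Call:
nudge_tcp([
  {"pos":[0.0004,0.0112,0],"yaw":-0.033},
  {"pos":[0.0004,0.0112,0],"yaw":-0.033},
  {"pos":[0.0004,0.0112,0],"yaw":-0.033},
  {"pos":[0.0004,0.0112,0],"yaw":-0.033},
  {"pos":[0.0004,0.0112,0],"yaw":-0.033},
  {"pos":[0.0004,0.0112,0],"yaw":-0.033},
  {"pos":[0.0004,0.0112,0],"yaw":-0.033},
  {"pos":[0.0004,0.0112,0],"yaw":-0.033},
  {"pos":[0.0004,0.0112,0],"yaw":-0.033},
  {"pos":[0.0004,0.0112,0],"yaw":-0.033},
  {},
  {},
])

```text
time: 4.15
position: [0.5081, -0.2221, 0.084]
tool_rot: [0.778, 0.628, 0.0, 0.001]
ft_force: [0.0, 0.2, 0.1]
grip_width: 0.0356
grip_force: 0.0
```

To row units: -0.04 m is -0.08, -0.035 m is -0.07.

Call:
nudge_tcp([
  {"pos":[0,-0.008,0]},
  {"pos":[0,0,-0.04]},
  {"pos":[0,0,-0.07]},
  {"pos":[0,0,-0.07]},
  {"pos":[0,0,-0.07]},
  {},
  {"pos":[-0.06,0,0]},
  {"pos":[-0.08,0,0]},
  {"pos":[-0.08,0,0]},
  {"pos":[-0.08,0,0]},
  {"pos":[-0.04,0,0]},
  {},
  {},
])

```text
time: 5.23
position: [0.4667, -0.3875, 0.2071]
tool_rot: [0.779, 0.627, 0.0, -0.0]
ft_force: [0.4, 0.9, -0.6]
grip_width: 0.0359
grip_force: 0.0
```

```bash
python3 - <<'E'
from rig import robot, monitor, camera, hand_in
from h import *
c=camera("top");np.save("pics/top1.npy",c,allow_pickle=True);cv2.imwrite("pics/top1.png",c["img"][...,::-1])
s=camera("scene");cv2.imwrite("pics/scene1.png",cv2.convertScaleAbs(s["img"][...,::-1],alpha=1.6))
E
```

```text
(no output)
```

View pics/top1.png

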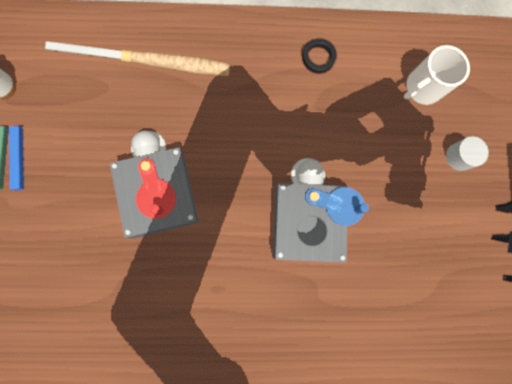

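View pics/scene1.png

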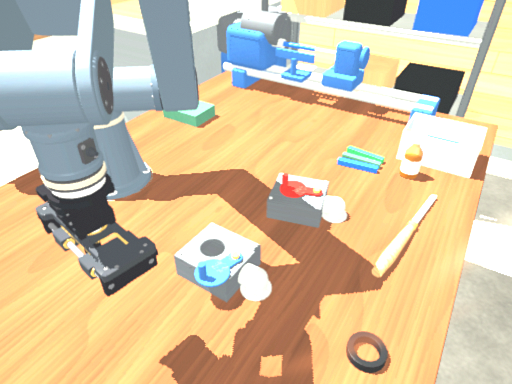

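The top view shows the mouth at (312,231) fully clear and the blue disc at (346,206), which is about 77° open. The red cover is unchanged at (155,198), and the gripper is well clear of everything.

```bash
python3 -c "
from rig import robot, monitor, camera, hand_in
print(hand_in())"
```

```text
the job is handed in; nothing more can be done
None
```

The blue cover is swung about 1.35 rad counter-clockwise, its mouth is completely clear, the red cover was not touched, and the job is handed in; no verdict was printed.

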